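# Lock a hammer-head stop into the bench strut

### The job

Take the stop with the flat bar handle out of the wooden rack and put its hammer-head foot down into the slot of the steel strut, about midway along the strut. Then give it a quarter turn so that the head catches under the lips and the bar handle stands square across the slot, and let go with its flange resting flat on the strut. Leave the other two stops in the rack.

Things in the scene. Friction and masses are not known exactly. Their poses are not given: they have to be found in the camera images.
- wing_stop: Stop with a flat black bar handle, upright in a rack hole. Origin: centre of its steel flange's underside (50 mm dia, 5 thick). z up, x along the handle and the parallel hammer head. Handle 44 along x, 14 along y, z 15 to 52, on a neck 16 dia. Below: stem 10 dia to z -10, head 38 along x, 12 along y, z -10 to -18 (hidden at first). 0.14 kg. Pinch across the 14; lift straight up, 25 clears.
- strut: Steel strut fixed to the bench, open upward: 260 mm long, 56 wide, 45 high. Origin: centre of its underside; x along the slot (either way alike), z up. Slot full length, 22 wide between lips 4 thick, tops at z 45; inside 50 wide, floor at z 4. With the head lengthwise the stop goes in until its flange rests on the lips (its origin at z 45), the head then 6 under the lips, free to turn either way.
- round_stop: Another stop, to be left in the rack: round black knob 34 mm dia, z 15 to 49, over the same flange; round pin 12 dia, 18 long below. Origin as for wing_stop. The three stops stand in any order in a row, 85 apart, flanges on the rack's top.
- slim_stop: Another stop, to be left in the rack: slim round black handle 18 mm dia, z 15 to 65, over the same flange; same pin and origin as round_stop. The rack: a pale wooden block 90 by 270, 30 high, fixed; holes 43 by 19, the long side across the row, like the bar handle.
There are look-alikes about, which are no part of the job. What is shaped like the wing_stop but pink or turquoise is not meant.

How it is judged:
By the outcome, as a careful person would: the job done as asked, in the order asked, and still so for the second after the job is handed in, with the robot touching nothing.
It also fails if it takes over 48 s, if anything falls off the work surface, if the arm or the gripper's body presses on something with over 40 N, if the wrist force passes 120 N, or if a joint passes its speed limit or range.

### The arm

A 6-joint arm with a two-finger parallel gripper is mounted at the origin on the work surface. World frame = base frame: x ahead of the robot, y to its left, z up, the work surface at z = 0. Lengths are in m, angles in rad, forces in N, time in s.
With the tool pointing down it reaches from about 0.225 to 0.875 m from the base axis. Payload 3.4 kg.
Tool frame: the origin (TCP) lies at the very end of the fingers, on their centre line; the grasp point (between the pads) lies 19 mm behind it; z points along the fingers, x is the direction in which the jaws open and shut, and the axes are right-handed (so a half turn about z gives the same grasp; the last joint's range is limited). The gripper opens to 85 mm and grips with 20 to 120 N. Pads are 22 mm wide; open, the fingers measure 114 mm over their backs; the gripper's body (76 mm by 85 mm) begins 54 mm behind the grasp point. The pads swing forward as they close: fully open they stand 13 mm farther back than shut.
Start: joints at [-0.121, 0.276, 1.505, -0, 1.361, -0.121], TCP at [0.575, -0, 0.231] pointing down, gripper open.
Joint ranges: [-2.89, 2.89], [-0.75, 2.08], [0.22, 2.7], [-1.18, 4.32], [0.11, 2.71], [-2.7, 2.7]. Speed limits (rad/s): [2.57, 2.57, 3.14, 3.14, 3.14, 3.14].

### API

Orientations are given as a unit quaternion [x, y, z, w].
In Python, from station import readout, eyes, order gives the robot as it stands.
- The arm moves only by the shell command python3 -m handwheel 'ROWS' [FORCE]. ROWS is JSON, a list of rows, each an object of numbers: "hand": the finger opening in mm, from 0 to 85.4; "tx", "ty", "tz": the shift along the tool's x, y, z in mm; "twist": the turn about the tool's z in degrees. In form: [{"hand": .., "tx": .., "ty": .., "tz": .., "twist": ..}, ...]. A call has 1 to 5 rows; each row shifts and turns the commanded pose from where the row before left it, along the tool's axes as they then stand; what a row does not reach is not made up. A row lasts 1/12 s, in which the tool goes at most 41.7 mm and 7.16 degrees, less where a joint would pass 70% of its speed; a pose out of reach is approached as far as the arm can. A call with a gripper value outside its range is refused whole. The fingers move at their own pace and stop on an object; FORCE is the grip in N (left out, the last holds). Time passes only in rows, so rows that do not move let the fingers close. It gives the time, the measured TCP pose, the force and the opening at its end, in the units of the state.
- readout.get_state(): the state, without advancing time (a new reading comes with each control period).
- eyes.snapshot(name): name is "scene" or "side" or "wrist"; returns the picture (384x512x3 uint8, red, green, blue); there is no depth.
- eyes.get_calibration(name): a dict with "vfov" (degrees; the focal length in pixels is half the picture's height over the tangent of half this angle, whatever the lens; pixels are square), "cx", "cy" (the principal point, pixels), "k1" (the pictures are not rectified: a ray, as slopes to the right and down, at radius r is drawn at 1 + k1 r^2 times it, then the intrinsics apply), "rvec" (rotation vector, rad) and "tvec" (3), from world to camera coordinates, as OpenCV has them. Camera axes: x right, y down, z forward; pixel columns grow to the right and rows downward; lengths in m; the calibration is good to about 2 mm. A picture is of the moment at which its call begins: read the wrist's pose just before it. get_calibration takes no time and is no camera call; for the wrist camera it gives the pose at the moment of the call.
- order.close_job(): hands the job in, once; it reports no verdict.
The state is a dict: "time": time; "joint_positions": joint angles; "qvel": joint speeds; "joint_torque": joint torques, N m; "position": TCP position; "tcp_rot": TCP orientation; "ft_force": force on the tool from outside, world axes, zero at the start; "wrist_torque": the same for the moment, N m; "gripper_width": opening from 0.0 (shut) to 1.0 (fully open).
Only numpy, scipy, OpenCV 4.12 (cv2) and the standard library are available. Lean on these libraries where they do the work, as an engineer would, in place of code of your own. Each camera call takes 0.05 s, during which the arm holds its last target.

## Working session

There is one attempt and no reset: what is moved stays moved. The work goes in short steps, Python scripts to look and compute and a shell command to move; the robot and the scene stay as the last step left them, time stands still between calls to the robot, and variables do not carry over. Pictures are saved under pics/ and viewed, and the job is handed in when it is done.

```bash
mkdir -p pics; cat > h.py <<'E'
import numpy as np, cv2
from station import readout, eyes, order
def K(c):
    f=192/np.tan(np.radians(c['vfov'])/2); return f
def ray(c,u,v):
    f=K(c); d=np.array([(u-c['cx'])/f,(v-c['cy'])/f]); p=d.copy()
    for _ in range(30): p=d/(1+c['k1']*(p@p))
    R=cv2.Rodrigues(np.array(c['rvec'],float))[0]; t=np.array(c['tvec'],float)
    return -R.T@t, R.T@np.array([p[0],p[1],1])
def onz(c,u,v,z):
    o,d=ray(c,u,v); return o+d*(z-o[2])/d[2]
def proj(c,P):
    R=cv2.Rodrigues(np.array(c['rvec'],float))[0]; q=R@np.array(P,float)+np.array(c['tvec'],float)
    p=q[:2]/q[2]; p=p*(1+c['k1']*(p@p)); return p*K(c)+[c['cx'],c['cy']]
def save(n,img,s=1): cv2.imwrite('pics/'+n+'.png',cv2.resize(img[:,:,::-1],None,fx=s,fy=s,interpolation=cv2.INTER_CUBIC))
E
python3 - <<'E'
from h import *
for n in ['scene','side','wrist']:
    c=eyes.get_calibration(n); print(n,c); i=eyes.snapshot(n); np.save('pics/'+n+'0.npy',i); save(n+'0',i,1.5)
print(readout.get_state())
E
```

```text
scene {'vfov': 45.81267151246389, 'cx': 254.06132231249566, 'cy': 191.18476304460964, 'k1': -0.05456386357434104, 'rvec': array([ 1.09188939,  2.65880704, -0.70088427]), 'tvec': array([ 0.42674939, -0.26420449,  1.27927679])}
side {'vfov': 47.48345619168546, 'cx': 245.67153914730423, 'cy': 190.60564983148973, 'k1': -0.14367960629617643, 'rvec': array([ 0.45206912, -2.74175137,  1.15507556]), 'tvec': array([0.46459656, 0.18911124, 0.80783822])}
wrist {'vfov': 61.67706934675793, 'cx': 252.1630865990162, 'cy': 192.2932202225207, 'k1': -0.06289291678436738, 'rvec': array([-2.83761012e+00, -1.14815182e-03,  2.33637926e-03]), 'tvec': array([-0.5755306 , -0.03901247,  0.3798598 ])}
{'time': 0.15, 'joint_positions': array([-1.21037791e-01,  2.76412858e-01,  1.50587206e+00, -4.42317451e-05,
        1.36070585e+00, -1.21012149e-01]), 'qvel': array([-0.00075595, -0.00155852, -0.00238997, -0.00219305,  0.00105695,
       -0.00035593]), 'joint_torque': array([ 9.65923646e-04, -4.17143512e+01, -2.46032345e+01, -1.26433165e-04,
        7.58384820e-03, -3.43765259e-05]), 'position': array([5.74583020e-01, 7.71486809e-06, 2.30647611e-01]), 'tcp_rot': array([ 9.99999755e-01, -8.19401962e-06, -6.96552897e-04, -6.29285887e-05]), 'ft_force': array([ 0.31459008, -0.22533062, -0.04372889]), 'wrist_torque': array([ 0.02456455, -0.02281452, -0.00671481]), 'gripper_width': 0.9996802343934511}
```

View pics/scene0.png

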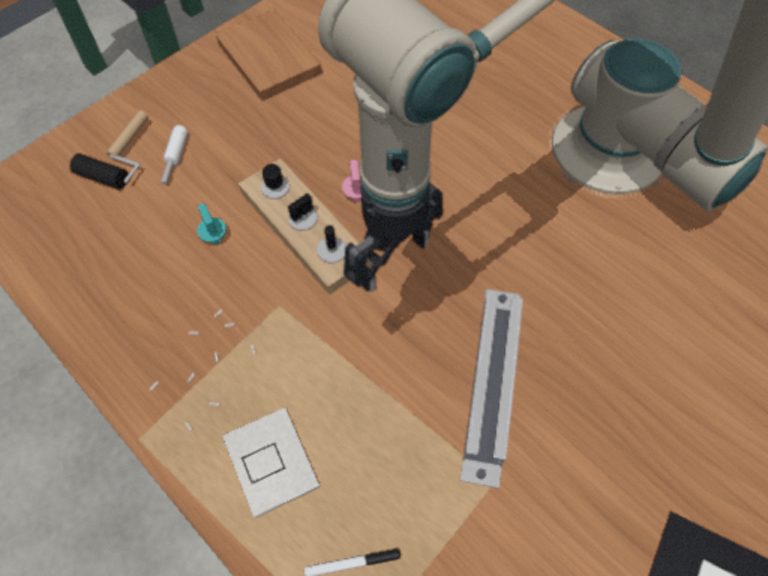

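View pics/side0.png

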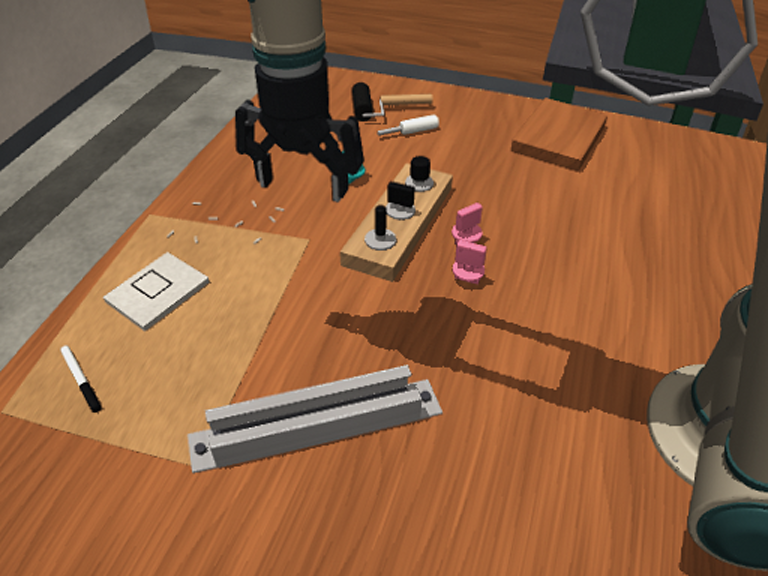

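View pics/wrist0.png

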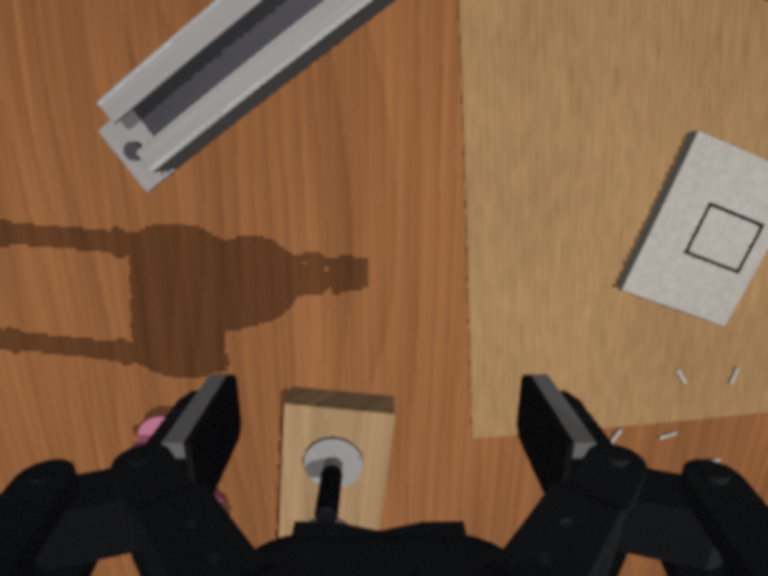

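```bash
python3 - <<'E'
from h import *
a=np.load('pics/scene0.npy'); b=np.load('pics/side0.npy')
A=cv2.resize(a[100:200,150:250],None,fx=4,fy=4,interpolation=cv2.INTER_CUBIC)
B=cv2.resize(b[95:195,220:320],None,fx=4,fy=4,interpolation=cv2.INTER_CUBIC)
save('crop1',np.hstack([A,B]))
A=cv2.resize(a[185:330,290:360],None,fx=4,fy=4,interpolation=cv2.INTER_CUBIC)
B=cv2.resize(b[235:320,120:300],None,fx=2.8,fy=2.8,interpolation=cv2.INTER_CUBIC)
B=np.vstack([B,np.zeros((A.shape[0]-B.shape[0],B.shape[1],3),np.uint8)])
save('crop2',np.hstack([A,B]))
for n,im in (('scene',a),('side',b)):
    hsv=cv2.cvtColor(im,cv2.COLOR_RGB2HSV)
    for nm,m in (('black',(hsv[...,2]<50)),('grey',(hsv[...,1]<45)&(hsv[...,2]>110))):
        N,l,s,ce=cv2.connectedComponentsWithStats(m.astype(np.uint8))
        for k in range(1,N):
            if s[k,4]>30: print(n,nm,s[k],ce[k].round(1))
E
```

```text
scene black [ 84   0  25  17 144] [96.4  4. ]
scene black [276  50  37  31 144] [290.1  72.2]
scene black [ 47 103  38  23 458] [ 65.6 113.9]
scene black [260 106   9   9  56] [264.1 109.2]
scene black [176 110  12  16 152] [181.3 117.4]
scene black [ 230  124   65   69 1425] [262.  155.1]
scene black [193 130  15  17 157] [200.1 138.1]
scene black [217 151   7  15  70] [219.9 158.1]
scene black [ 434  343   78   41 1735] [468.3 367.7]
scene black [244 367  22   5  42] [254.3 369. ]
scene grey [ 52   0  39  36 778] [70.6 12.6]
scene grey [ 213    0  104   72 3709] [258.1  25.1]
scene grey [319   0  49  30 552] [340.7  12.5]
scene grey [   0    5  100  103 4790] [32.6 53.6]
scene grey [384  27  27  29 146] [396.1  39.5]
scene grey [236  51  23  27 273] [246.2  65. ]
scene grey [426  57  42  32 635] [447.5  71.8]
scene grey [ 368   72   72   57 1412] [399.8 109.2]
scene grey [108  83  17  40 316] [115.7  99.3]
scene grey [253  84  14  15  77] [259.5  92.3]
scene grey [456  86   7  15  53] [459.5  93.3]
scene grey [452  92  60  41 690] [477.4 113.4]
scene grey [ 73 103  20  18  78] [ 84
[... 1012 characters left out ...]
0 143] [ 60.  264.5]
side black [147 258 124  31 266] [205.7 273.8]
side black [483 297  29  31 142] [494.7 316.7]
side black [ 464  336   48   43 1237] [488.7 358.9]
side grey [   0    0  100   96 4152] [41.8 39.5]
side grey [400  30  99  38 351] [444.6  56.5]
side grey [    0    33   172   214 11890] [ 70.8 121.2]
side grey [252  77  40  12 221] [276.6  82.5]
side grey [270 117  17  10  53] [276.4 122.7]
side grey [258 135  17  10  78] [264.2 141.1]
side grey [243 153  21  13 123] [250.7 160.5]
side grey [  69  169   70   49 1602] [102.9 192.5]
side grey [ 41 231  17  26 168] [ 48.6 243.2]
side grey [ 137  243  137   38 1036] [204.  262.1]
side grey [ 125  253  170   62 1677] [202.9 281.5]
```

View pics/crop1.png

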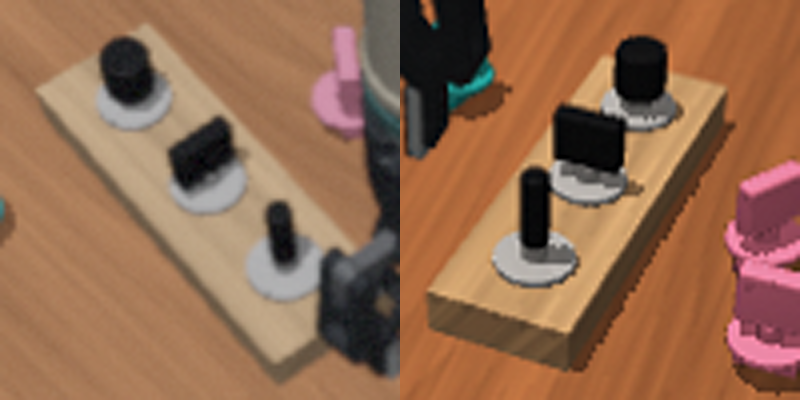

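View pics/crop2.png

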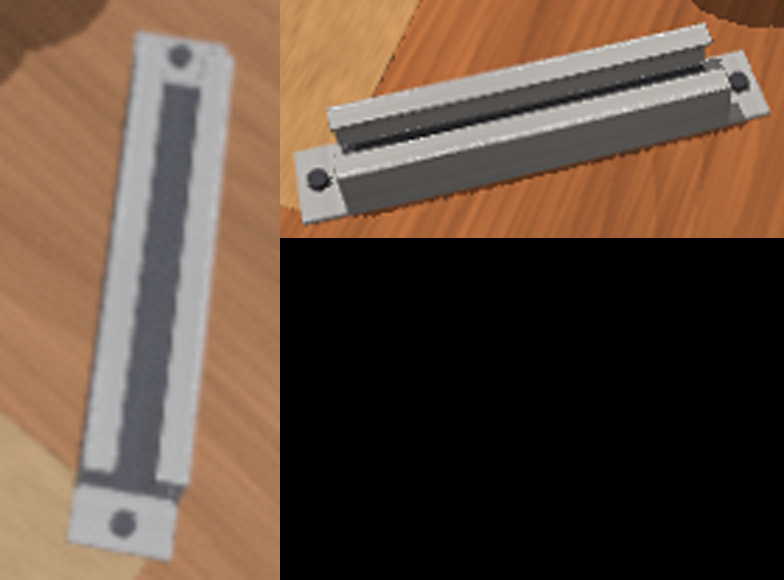

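```bash
cat >> h.py <<'E'
def tri(c1,p1,c2,p2):
    o1,d1=ray(c1,*p1); o2,d2=ray(c2,*p2)
    d1/=np.linalg.norm(d1); d2/=np.linalg.norm(d2)
    s=np.linalg.lstsq(np.c_[d1,-d2],o2-o1,rcond=None)[0]
    a=o1+s[0]*d1; b=o2+s[1]*d2
    return (a+b)/2, np.linalg.norm(a-b)
E
python3 - <<'E'
from h import *
S=eyes.get_calibration('scene'); D=eyes.get_calibration('side')
ps=dict(round=((181.3,117.4),(279.8,112.1)),wing=((200.1,138.1),(267.1,129.5)),slim=((219.9,158.1),(253.3,146.8)))
for k,(p,q) in ps.items(): print(k,*[x.round(4) for x in tri(S,p,D,q)])
fl=dict(round=((183.4,124.8),(279.9,121.5)),wing=((201.9,145.5),(267.3,139.8)),slim=((221,166.2),(253.6,158.5)))
for k,(p,q) in fl.items(): print('flange',k,onz(S,*p,.035).round(4),onz(D,*q,.035).round(4))
f=lambda u,v:onz(S,290+u/4,185+v/4,.045)[:2].round(4)
g=lambda u,v:onz(D,120+u/2.8,235+v/2.8,.045)[:2].round(4)
for p in [(82,467),(117,470),(157,483),(190,487),(165,85),(200,88),(180,55),(122,525)]: print('sc',p,f(*p))
for p in [(330,108),(708,28),(337,180),(728,75)]: print('sd',p,g(*p))
for n in 'holes',: print(onz(S,290+180/4,185+55/4,.004),onz(S,290+122/4,185+525/4,.004),onz(D,120+318/2.8,235+180/2.8,.004),onz(D,120+739/2.8,235+82/2.8,.004))
E
```

```text
round [ 0.518  -0.3502  0.0621] 0.003
wing [ 0.527  -0.2655  0.063 ] 0.0035
slim [ 0.5352 -0.1818  0.0701] 0.0033
flange round [ 0.5201 -0.3452  0.035 ] [ 0.5151 -0.3494  0.035 ]
flange wing [ 0.5293 -0.2605  0.035 ] [ 0.5238 -0.2635  0.035 ]
flange slim [ 0.537  -0.1795  0.035 ] [ 0.5337 -0.1839  0.035 ]
sc (82, 467) [0.6353 0.2076]
sc (117, 470) [0.6234 0.2216]
sc (157, 483) [0.6137 0.241 ]
sc (190, 487) [0.6031 0.2547]
sc (165, 85) [0.4326 0.0898]
sc (200, 88) [0.4196 0.1056]
sc (180, 55) [0.4112 0.083 ]
sc (122, 525) [0.6432 0.2427]
sd (330, 108) [0.4567 0.1433]
sd (708, 28) [ 0.2311 -0.0007]
sd (337, 180) [0.4346 0.1927]
sd (728, 75) [0.2128 0.0356]
[0.39007373 0.07282167 0.004     ] [0.63218549 0.23945961 0.004     ] [0.45531201 0.17310031 0.004     ] [0.19953782 0.00597643 0.004     ]
```

```bash
python3 - <<'E'
from h import *
S=eyes.get_calibration('scene'); D=eyes.get_calibration('side')
g=lambda u,v,z=.045:onz(D,120+(u-280)/2.8,235+v/2.8,z)[:2].round(4)
for p in [(330,108),(708,28),(337,180),(728,75)]: print('sd',p,g(*p))
print(g(318,180,.004),g(739,82,.004))
# handle tips in side: top edge ends of bar at z=.082 ; crop1 right panel /4 offset(220,95)
h=lambda u,v:onz(D,220+(u-400)/4,95+v/4,.082).round(4)
print(h(556,105),h(626,122)); k=lambda u,v:onz(S,150+u/4,100+v/4,.082).round(4)
print('sc top',k(170,150),k(222,118),k(234,130),k(180,163))
E
```

```text
sd (330, 108) [0.6296 0.2033]
sd (708, 28) [0.4153 0.0596]
sd (337, 180) [0.5993 0.2504]
sd (728, 75) [0.3915 0.0936]
[0.6305 0.2347] [0.3888 0.0671]
[ 0.548  -0.2691  0.082 ] [ 0.5027 -0.2657  0.082 ]
sc top [ 0.5481 -0.2665  0.082 ] [ 0.5091 -0.2622  0.082 ] [ 0.51   -0.2499  0.082 ] [ 0.5501 -0.2547  0.082 ]
```

```bash
python3 - <<'E'
from h import *
W=eyes.get_calibration('wrist'); o,d=ray(W,W['cx'],W['cy']); print(o,d/abs(d[2]), onz(W,W['cx'],W['cy'],.06), onz(W,W['cx'],300,.06))
E
```

```text
[0.57617996 0.07678427 0.37323674] [-0.00130649 -0.31373869 -1.        ] [ 0.57577072 -0.02149021  0.06      ] [ 0.57584138 -0.15129367  0.06      ]
```

```bash
python3 -m handwheel '[{"hand":85,"tx":-7,"ty":38},{"hand":85,"tx":-7,"ty":38},{"hand":85,"tx":-7,"ty":38},{"hand":85,"tx":-7,"ty":38},{"hand":85,"tx":-7,"ty":38}]' 40
python3 -m handwheel '[{"hand":85,"tx":-7,"ty":38},{"hand":85,"tx":-7,"ty":38},{"hand":85,"twist":7},{"hand":85,"twist":7},{"hand":85,"twist":7}]'
python3 -m handwheel '[{"hand":85,"twist":7},{"hand":85,"twist":7},{"hand":85,"twist":7},{"hand":85,"twist":7},{"hand":85,"twist":7}]'
python3 -m handwheel '[{"hand":85,"twist":7},{"hand":85,"twist":7},{"hand":85,"twist":7},{"hand":85,"twist":7},{"hand":85,"twist":6}]'
python3 -m handwheel '[{"hand":85},{"hand":85}]'
python3 - <<'E'
from h import *
W=eyes.get_calibration('wrist'); i=eyes.snapshot('wrist'); np.save('pics/wrist1.npy',i); np.save('pics/W1.npy',W,allow_pickle=True); save('wrist1',i,1.5)
print(proj(W,(.527,-.2655,.082))*1.5)
s=readout.get_state(); print(s['time'],s['position'],s['joint_positions'])
E
```

```text
[317.79946901 584.09329221]
0.2 [5.74703247e-01 3.22460536e-05 2.30771023e-01] [-1.20998494e-01  2.76357153e-01  1.50564214e+00  1.91119115e-06
  1.36068760e+00 -1.20982520e-01]validation failed for argument at $[0]...
validation failed for argument at $[0]...
validation failed for argument at $[0]...
validation failed for argument at $[0]...
validation failed for argument at $[0]...
```

View pics/wrist1.png

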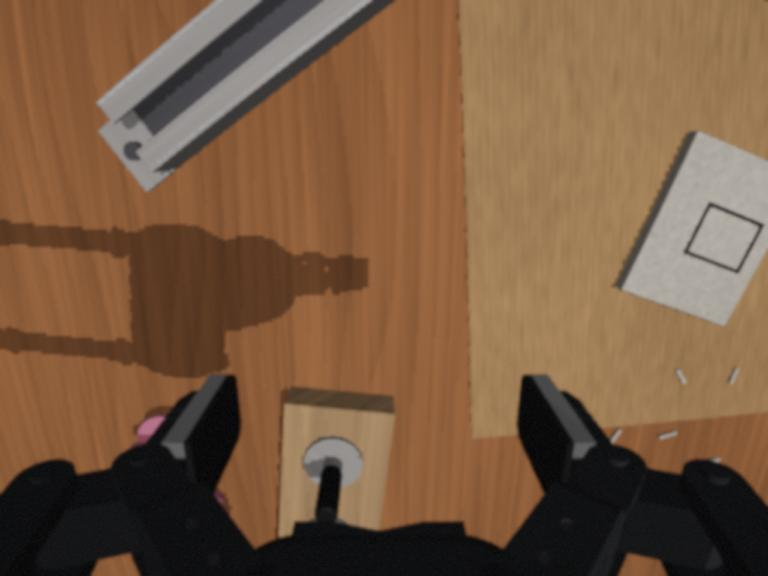

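```bash
python3 -m handwheel '[{"hand":85,"tx":-7,"ty":38,"tz":0,"twist":0},{"hand":85,"tx":-7,"ty":38,"tz":0,"twist":0},{"hand":85,"tx":-7,"ty":38,"tz":0,"twist":0},{"hand":85,"tx":-7,"ty":38,"tz":0,"twist":0},{"hand":85,"tx":-7,"ty":38,"tz":0,"twist":0}]' 40
```

```text
time: 0.62
position: [0.5394, -0.1914, 0.2312]
tcp_rot: [1.0, 0.0, -0.0, -0.0]
ft_force: [0.1, -0.0, -1.0]
gripper_width: 1.0
```

```bash
python3 -m handwheel '[{"hand":85,"tx":-7,"ty":38,"tz":0,"twist":0},{"hand":85,"tx":-7,"ty":38,"tz":0,"twist":0},{"hand":85,"tx":0,"ty":0,"tz":0,"twist":7},{"hand":85,"tx":0,"ty":0,"tz":0,"twist":7},{"hand":85,"tx":0,"ty":0,"tz":0,"twist":7}]'
python3 -m handwheel '[{"hand":85,"tx":0,"ty":0,"tz":0,"twist":7},{"hand":85,"tx":0,"ty":0,"tz":0,"twist":7},{"hand":85,"tx":0,"ty":0,"tz":0,"twist":7},{"hand":85,"tx":0,"ty":0,"tz":0,"twist":7},{"hand":85,"tx":0,"ty":0,"tz":0,"twist":7}]'
python3 -m handwheel '[{"hand":85,"tx":0,"ty":0,"tz":0,"twist":7},{"hand":85,"tx":0,"ty":0,"tz":0,"twist":7},{"hand":85,"tx":0,"ty":0,"tz":0,"twist":7},{"hand":85,"tx":0,"ty":0,"tz":0,"twist":7},{"hand":85,"tx":0,"ty":0,"tz":0,"twist":6}]'
python3 -m handwheel '[{"hand":85,"tx":0,"ty":0,"tz":0,"twist":0},{"hand":85,"tx":0,"ty":0,"tz":0,"twist":0}]'
python3 - <<'E'
from h import *
W=eyes.get_calibration('wrist'); i=eyes.snapshot('wrist'); np.save('pics/wrist1.npy',i); np.save('pics/W1.npy',W,allow_pickle=True); save('wrist1',i,1.5)
print(proj(W,(.527,-.2655,.082))*1.5)
s=readout.get_state(); print(s['time'],s['position'],s['joint_positions'])
E
```

```text
time: 1.03
position: [0.5255, -0.2671, 0.2308]
tcp_rot: [0.982, -0.186, -0.0, -0.0]
ft_force: [0.1, -0.3, -0.3]
gripper_width: 0.994
time: 1.45
position: [0.5259, -0.2659, 0.231]
tcp_rot: [0.882, -0.472, -0.0, -0.0]
ft_force: [0.0, -0.7, -0.7]
gripper_width: 0.992
time: 1.87
position: [0.5259, -0.2659, 0.231]
tcp_rot: [-0.705, 0.709, 0.0, -0.0]
ft_force: [0.3, 0.5, 0.2]
gripper_width: 0.995
time: 2.03
position: [0.5259, -0.266, 0.2311]
tcp_rot: [0.708, -0.706, -0.0, 0.0]
ft_force: [0.1, -1.3, 0.0]
gripper_width: 1.0
[377.80284668 265.95243126]
2.0833 [ 0.52594097 -0.26595261  0.23114202] [-5.86204096e-01  2.97804663e-01  1.47370246e+00  3.16820261e-06
  1.37039735e+00  9.82067513e-01]
```

View pics/wrist1.png

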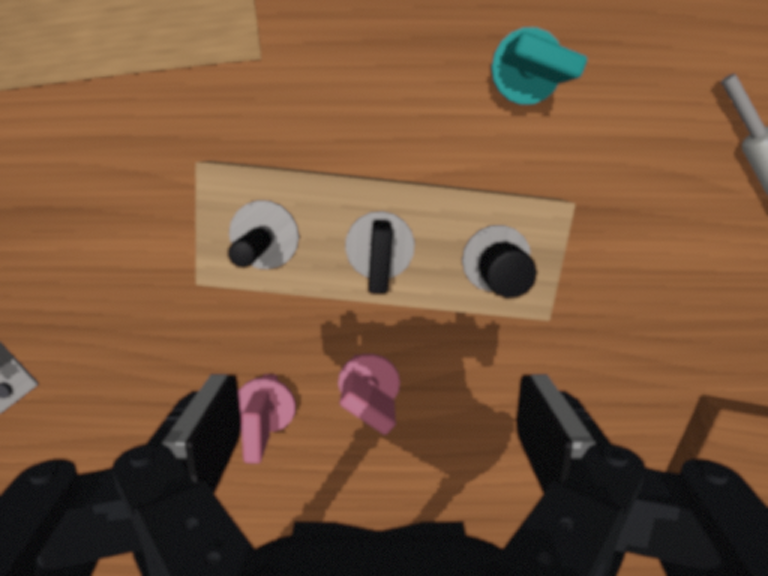

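```bash
python3 - <<'E'
from h import *
W=np.load('pics/W1.npy',allow_pickle=True).item(); i=np.load('pics/wrist1.npy')
save('crop3',i[120:210,210:300],7)
hsv=cv2.cvtColor(i,cv2.COLOR_RGB2HSV)
r=np.s_[130:210,215:295]
def cmp(m,off=(215,130)):
    N,l,s,ce=cv2.connectedComponentsWithStats(m.astype(np.uint8)); k=1+np.argmax(s[1:,4]); return (l==k).astype(np.uint8)
b=cmp(hsv[r][...,2]<60); c=max(cv2.findContours(b,0,1)[0],key=cv2.contourArea)
R=cv2.minAreaRect(c); bx=cv2.boxPoints(R)+[215,130]; print('rect',bx.round(1).tolist())
for z in (.082,): print([onz(W,*p,z)[:2].round(4).tolist() for p in bx])
g=cmp((hsv[r][...,1]<60)&(hsv[r][...,2]>90)|(b>0)); 
c=max(cv2.findContours(((hsv[r][...,1]<60)&(hsv[r][...,2]>90)).astype(np.uint8),0,1)[0],key=cv2.contourArea)
h=cv2.convexHull(c); e=cv2.fitEllipse(h); print('ell',e); print(onz(W,e[0][0]+215,e[0][1]+130,.035))
E
```

```text
rect [[245.4, 193.8], [248.8, 146.4], [261.8, 147.3], [258.4, 194.7]]
[[0.5107, -0.2594], [0.5561, -0.2626], [0.5553, -0.2744], [0.5099, -0.2718]]
ell ((37.836700439453125, 33.200645446777344), (45.43273162841797, 46.363895416259766), 92.34556579589844)
[ 0.53030019 -0.26652783  0.035     ]
```

View pics/crop3.png

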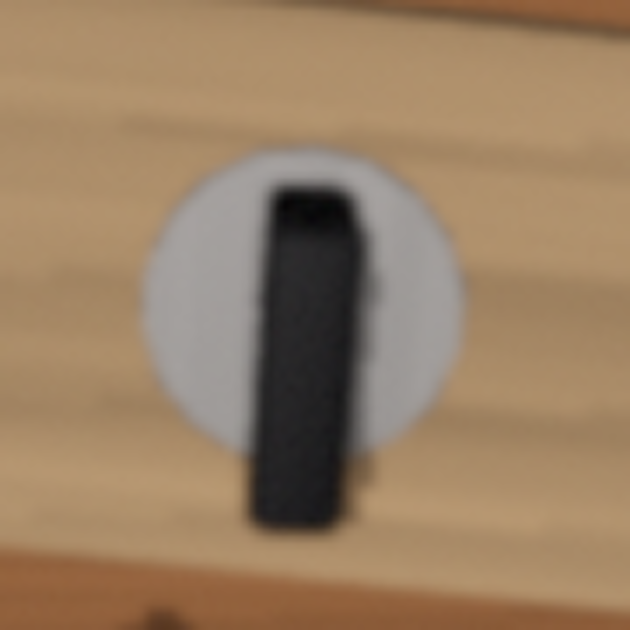

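```bash
python3 - <<'E'
from h import *
W=np.load('pics/W1.npy',allow_pickle=True).item()
P=np.array([onz(W,210+u/7,120+v/7,.082)[:2] for u,v in [(272,232),(362,232),(338,528),(250,528)]]); print(P,P.mean(0))
for a,b in ((3,0),(2,1)): d=P[b]-P[a]; print(np.degrees(np.arctan2(d[1],d[0])),np.linalg.norm(d))
print(eyes.get_calibration('wrist')['tvec']-W['tvec'])
E
```

```text
[[ 0.54986721 -0.26267222]
 [ 0.54990544 -0.27445458]
 [ 0.50916802 -0.27167114]
 [ 0.50913233 -0.25968592]] [ 0.52951825 -0.26712096]
-4.192892494350228 0.04084419660296113
-3.9087365418910207 0.04083240190218727
[6.66895510e-05 8.79230239e-05 1.51120638e-05]
```

```bash
python3 -m handwheel '[{"hand":40,"tx":1,"ty":-3.7,"tz":0,"twist":4},{"hand":40,"tx":0,"ty":0,"tz":35,"twist":0},{"hand":40,"tx":0,"ty":0,"tz":35,"twist":0},{"hand":40,"tx":0,"ty":0,"tz":30,"twist":0},{"hand":40,"tx":0,"ty":0,"tz":0,"twist":0}]' 40
python3 - <<'E'
from h import *
W=eyes.get_calibration('wrist'); i=eyes.snapshot('wrist'); save('wrist2',i,1.5)
E
```

```text
time: 2.5
position: [0.5257, -0.2644, 0.1253]
tcp_rot: [-0.683, 0.731, 0.006, -0.001]
ft_force: [-0.5, 0.4, -1.0]
gripper_width: 0.466
```

View pics/wrist2.png

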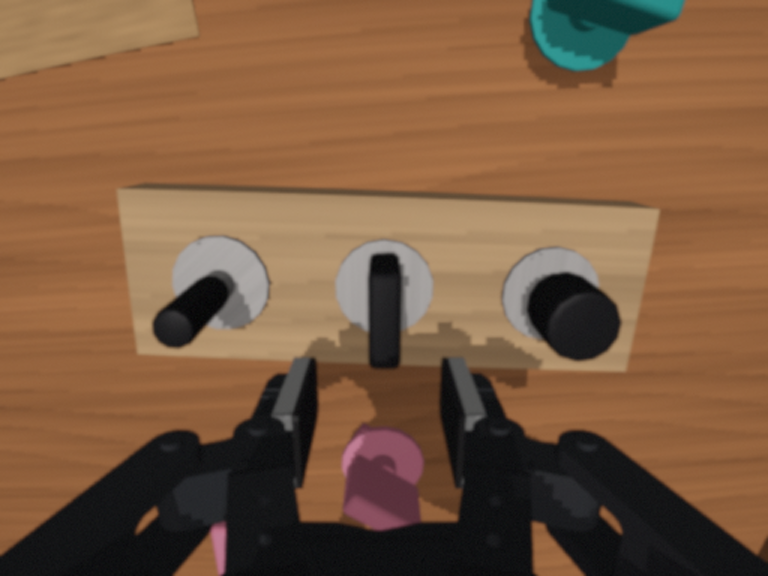

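```bash
python3 -m handwheel '[{"hand":40,"tx":0,"ty":0,"tz":0,"twist":0},{"hand":40,"tx":0,"ty":0,"tz":0,"twist":0}]' 40; python3 - <<'E'
from h import *
W=eyes.get_calibration('wrist'); i=eyes.snapshot('wrist'); save('crop4',i[150:260,200:310],6); np.save('pics/W4.npy',W)
E
```

```text
time: 2.72
position: [0.5313, -0.268, 0.1336]
tcp_rot: [-0.682, 0.731, -0.002, 0.001]
ft_force: [0.2, 0.1, 0.4]
gripper_width: 0.463
```

View pics/crop4.png

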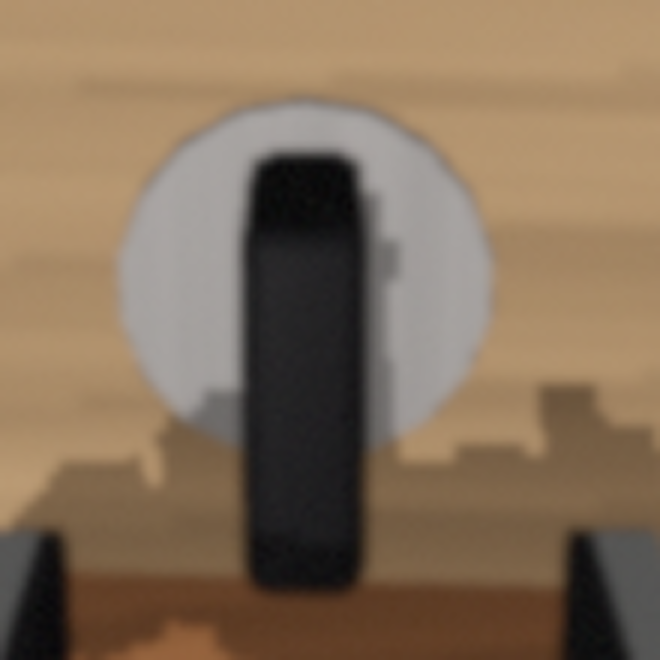

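```bash
python3 - <<'E'
from h import *
W=np.load('pics/W4.npy',allow_pickle=True).item()
for W in (W,eyes.get_calibration('wrist')):
    P=np.array([onz(W,200+u/6,150+v/6,.082)[:2] for u,v in [(248,232),(362,232),(360,585),(250,585)]]); print(P.mean(0),(P[0]-P[3]),(P[1]-P[2]))
    print(onz(W,200+306/6,150+278/6,.035))
s=readout.get_state();print(s['position'],s['time'],s['gripper_width'])
E
```

```text
[ 0.53025716 -0.26685035] [ 0.04096766 -0.0030152 ] [ 0.04099497 -0.0027236 ]
[ 0.53055855 -0.26696747  0.035     ]
[ 0.53023245 -0.26687853] [ 0.04100447 -0.00302282] [ 0.04103241 -0.00273204]
[ 0.53056882 -0.26700955  0.035     ]
[ 0.53131661 -0.26801466  0.13380048] 2.7667 0.46746640918861787
```

```bash
python3 -m handwheel '[{"hand":40,"tx":-1,"ty":0.8,"tz":25,"twist":0},{"hand":40,"tx":0,"ty":0,"tz":25,"twist":0},{"hand":40,"tx":0,"ty":0,"tz":20,"twist":0},{"hand":40,"tx":0,"ty":0,"tz":15,"twist":0},{"hand":40,"tx":0,"ty":0,"tz":0,"twist":0}]' 40
python3 -m handwheel '[{"hand":40,"tx":0,"ty":0,"tz":0,"twist":0},{"hand":40,"tx":0,"ty":0,"tz":0,"twist":0}]'
```

```text
time: 3.18
position: [0.5282, -0.2654, 0.0451]
tcp_rot: [-0.682, 0.731, 0.001, -0.0]
ft_force: [-1.0, -0.1, -0.0]
gripper_width: 0.471
time: 3.35
position: [0.5304, -0.2669, 0.0483]
tcp_rot: [-0.682, 0.731, -0.002, 0.0]
ft_force: [-0.8, -0.1, -0.4]
gripper_width: 0.467
```

```bash
python3 -m handwheel '[{"hand":5,"tx":0,"ty":0,"tz":0,"twist":0},{"hand":5,"tx":0,"ty":0,"tz":0,"twist":0},{"hand":5,"tx":0,"ty":0,"tz":0,"twist":0},{"hand":5,"tx":0,"ty":0,"tz":0,"twist":0},{"hand":5,"tx":0,"ty":0,"tz":0,"twist":0}]' 60
python3 -m handwheel '[{"hand":5,"tx":0,"ty":0,"tz":0,"twist":0},{"hand":5,"tx":0,"ty":0,"tz":0,"twist":0},{"hand":5,"tx":0,"ty":0,"tz":0,"twist":0}]'
```

```text
time: 3.77
position: [0.53, -0.2667, 0.048]
tcp_rot: [-0.682, 0.731, -0.002, 0.0]
ft_force: [-0.5, -0.3, 6.3]
gripper_width: 0.154
time: 4.02
position: [0.53, -0.2667, 0.0479]
tcp_rot: [-0.682, 0.731, -0.002, 0.0]
ft_force: [-0.8, -0.7, 6.7]
gripper_width: 0.157
```

```bash
python3 -m handwheel '[{"hand":5,"tx":0,"ty":0,"tz":-8,"twist":0},{"hand":5,"tx":0,"ty":0,"tz":-15,"twist":0},{"hand":5,"tx":0,"ty":0,"tz":-20,"twist":0},{"hand":5,"tx":0,"ty":0,"tz":-30,"twist":0},{"hand":5,"tx":0,"ty":0,"tz":-30,"twist":0}]' 60
python3 -m handwheel '[{"hand":5,"tx":0,"ty":0,"tz":-20,"twist":0},{"hand":5,"tx":0,"ty":0,"tz":0,"twist":0}]'
python3 - <<'E'
from h import *
for n in ('wrist','side'): 
    W=eyes.get_calibration(n); i=eyes.snapshot(n); np.save('pics/%s5.npy'%n,i); np.save('pics/C%s5.npy'%n,W);save(n+'5',i,1.5)
E
```

```text
time: 4.43
position: [0.5281, -0.2653, 0.1498]
tcp_rot: [-0.682, 0.731, 0.001, -0.0]
ft_force: [0.9, -0.5, -1.0]
gripper_width: 0.153
time: 4.6
position: [0.5314, -0.2674, 0.1746]
tcp_rot: [-0.682, 0.731, -0.005, 0.001]
ft_force: [0.8, -0.3, -0.1]
gripper_width: 0.153
```

View pics/wrist5.png

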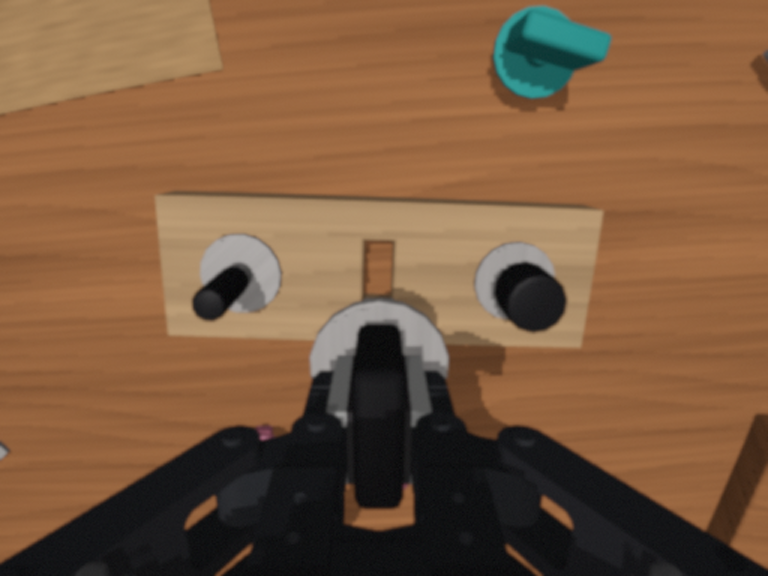

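View pics/side5.png

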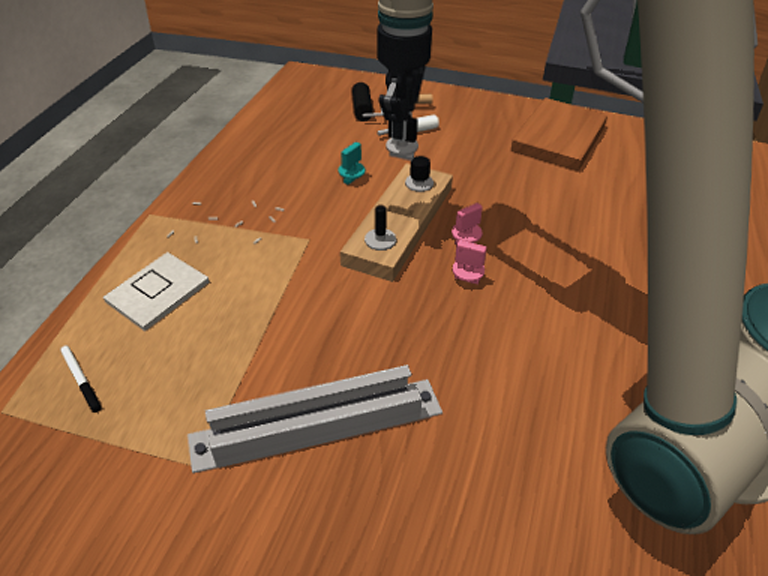

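```bash
python3 -m handwheel '[{"hand":5,"tx":-20,"ty":6,"tz":0,"twist":0},{"hand":5,"tx":-37,"ty":11.3,"tz":0,"twist":0},{"hand":5,"tx":-37,"ty":11.3,"tz":0,"twist":0},{"hand":5,"tx":-37,"ty":11.3,"tz":0,"twist":0},{"hand":5,"tx":-37,"ty":11.3,"tz":0,"twist":0}]' 60
python3 -m handwheel '[{"hand":5,"tx":-37,"ty":11.3,"tz":0,"twist":0},{"hand":5,"tx":-37,"ty":11.3,"tz":0,"twist":0},{"hand":5,"tx":-37,"ty":11.3,"tz":0,"twist":0},{"hand":5,"tx":-37,"ty":11.3,"tz":0,"twist":0},{"hand":5,"tx":-37,"ty":11.3,"tz":0,"twist":0}]'
python3 -m handwheel '[{"hand":5,"tx":-18,"ty":5,"tz":0,"twist":0},{"hand":5,"tx":0,"ty":0,"tz":0,"twist":-6},{"hand":5,"tx":0,"ty":0,"tz":0,"twist":-7},{"hand":5,"tx":0,"ty":0,"tz":0,"twist":-7},{"hand":5,"tx":0,"ty":0,"tz":0,"twist":-7}]'
python3 -m handwheel '[{"hand":5,"tx":0,"ty":0,"tz":0,"twist":-7},{"hand":5,"tx":0,"ty":0,"tz":0,"twist":-4},{"hand":5,"tx":0,"ty":0,"tz":0,"twist":0},{"hand":5,"tx":0,"ty":0,"tz":0,"twist":0},{"hand":5,"tx":0,"ty":0,"tz":0,"twist":0}]'
python3 - <<'E'
from h import *
for n in ('wrist',): 
    W=eyes.get_calibration(n); i=eyes.snapshot(n); np.save('pics/%s6.npy'%n,i); np.save('pics/C%s6.npy'%n,W);save(n+'6',i,1.5)
s=readout.get_state();print(s['position'],s['joint_positions'])
E
```

```text
time: 5.12
position: [0.4873, -0.0928, 0.167]
tcp_rot: [-0.682, 0.732, 0.002, -0.001]
ft_force: [0.4, 0.3, -1.5]
gripper_width: 0.158
time: 5.53
position: [0.4438, 0.0952, 0.1674]
tcp_rot: [-0.682, 0.732, 0.001, -0.002]
ft_force: [1.2, 0.3, -2.0]
gripper_width: 0.151
time: 5.95
position: [0.4406, 0.1122, 0.1673]
tcp_rot: [0.836, -0.549, -0.002, 0.001]
ft_force: [-0.1, -0.7, -1.1]
gripper_width: 0.154
time: 6.37
position: [0.4417, 0.1119, 0.1683]
tcp_rot: [0.883, -0.47, -0.001, 0.001]
ft_force: [-0.3, 0.2, -1.0]
gripper_width: 0.151
[0.44190766 0.11192281 0.16859804] [ 9.52392572e-02  1.45322374e-01  1.84521391e+00 -2.33147502e-05
  1.15262399e+00  1.07397383e+00]
```

View pics/wrist6.png

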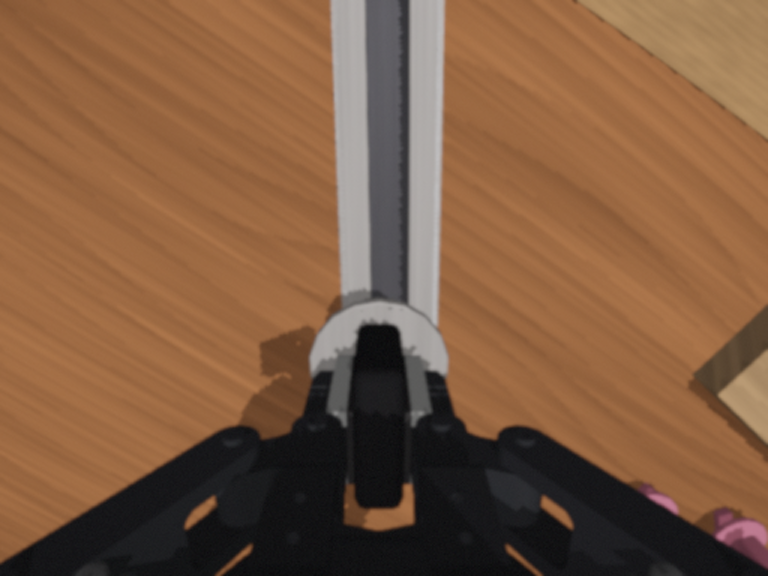

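```bash
python3 - <<'E'
from h import *
W=np.load('pics/Cwrist6.npy',allow_pickle=True).item(); i=np.load('pics/wrist6.npy')
save('crop6',i[0:210,210:310],5) if 0 else save('crop6',i[60:200,205:315],5)
g=cv2.cvtColor(i,cv2.COLOR_RGB2GRAY).astype(float)
L=[];Rr=[]
for v in range(10,185,12):
    row=g[v]; 
    def cross(u0,step,th=120):
        u=u0
        while row[u]<th: u+=step
        return u-step*(row[u]-th)/(row[u]-row[u-step])
    a=cross(258,-1); b=cross(258,1); L.append(onz(W,a,v,.045)[:2]); Rr.append(onz(W,b,v,.045)[:2])
L=np.array(L);Rr=np.array(Rr)
for A in (L,Rr):
    vx,vy,x,y=cv2.fitLine(A.astype(np.float32),cv2.DIST_HUBER,0,.001,.001).ravel(); print(np.degrees(np.arctan2(vy,vx))%180,x,y)
d=np.array([np.cos(np.radians(33.8)),np.sin(np.radians(33.8))]);n=np.array([-d[1],d[0]])
print((L@n).round(4),(Rr@n).round(4),(L@d).round(3))
print('tcp n',np.array([.4419,.1119])@n,'d',np.array([.4419,.1119])@d,'c',np.array([.51,.155])@n,np.array([.51,.155])@d)
E
```

```text
34.71898 0.50798494 0.16282302
34.753014 0.5160319 0.14182974
[-0.1465 -0.1465 -0.1465 -0.1469 -0.1471 -0.1471 -0.1472 -0.1474 -0.1477
 -0.1477 -0.1477 -0.148  -0.1483 -0.1484 -0.1484] [-0.1682 -0.1684 -0.1685 -0.1686 -0.1688 -0.169  -0.1691 -0.1693 -0.1694
 -0.1696 -0.1698 -0.1699 -0.17   -0.1702 -0.1703] [0.566 0.558 0.55  0.541 0.532 0.523 0.514 0.505 0.496 0.486 0.477 0.467
 0.457 0.447 0.436]
tcp n -0.15283987037778732 d 0.4294615163468098 c -0.15490817116763453 0.5100278997324548
```

View pics/crop6.png

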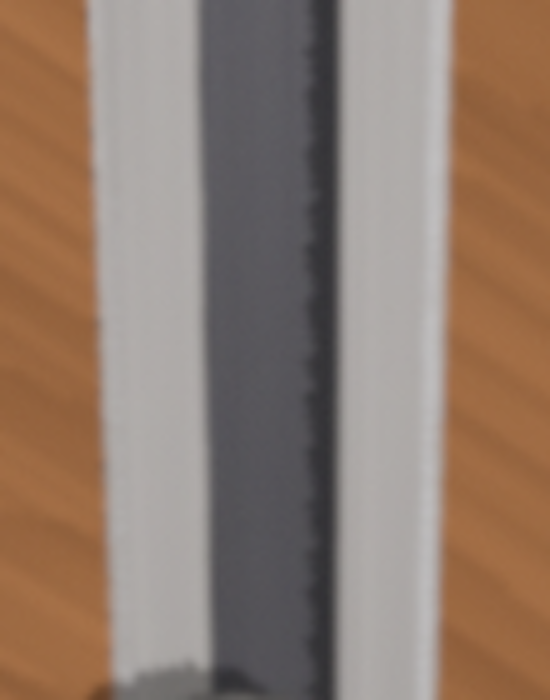

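```bash
python3 -m handwheel '[{"hand":5,"tx":0,"ty":0,"tz":0,"twist":-0.7},{"hand":5,"tx":3.3,"ty":-40,"tz":0,"twist":0},{"hand":5,"tx":3.4,"ty":-40.6,"tz":0,"twist":0},{"hand":5,"tx":0,"ty":0,"tz":35,"twist":0},{"hand":5,"tx":0,"ty":0,"tz":33,"twist":0}]' 60
python3 -m handwheel '[{"hand":5,"tx":0,"ty":0,"tz":0,"twist":0},{"hand":5,"tx":0,"ty":0,"tz":0,"twist":0},{"hand":5,"tx":0,"ty":0,"tz":0,"twist":0},{"hand":5,"tx":0,"ty":0,"tz":0,"twist":0}]'
python3 - <<'E'
from h import *
o=[]
for n in ('wrist','scene','side'): 
    W=eyes.get_calibration(n); i=eyes.snapshot(n); np.save('pics/%s7.npy'%n,i); np.save('pics/C%s7.npy'%n,W);save(n+'7',i,1.5)
s=readout.get_state();print(s['position'],s['tcp_rot'])
a=np.load('pics/scene7.npy'); b=np.load('pics/side7.npy')
c=lambda im,u,v:cv2.resize(im[v:v+100,u:u+100],None,fx=4,fy=4,interpolation=cv2.INTER_CUBIC)
save('crop7',np.hstack([c(a,280,190),c(b,170,190)]))
E
```

```text
time: 6.83
position: [0.5174, 0.1538, 0.1024]
tcp_rot: [0.886, -0.464, 0.003, -0.003]
ft_force: [0.0, -0.0, -3.1]
gripper_width: 0.157
time: 7.17
position: [0.5139, 0.1525, 0.1034]
tcp_rot: [0.886, -0.464, 0.002, -0.001]
ft_force: [0.5, 0.5, -1.6]
gripper_width: 0.151
[0.51350948 0.15241672 0.10309921] [ 0.88574692 -0.46416513  0.00142424 -0.0010472 ]
```

View pics/crop7.png

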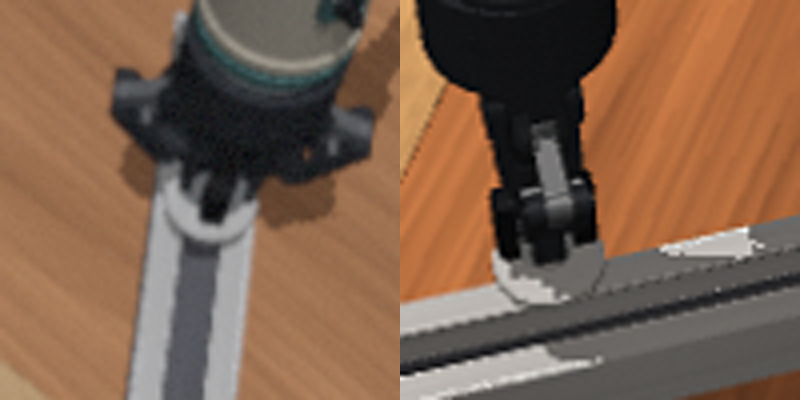

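View pics/wrist7.png

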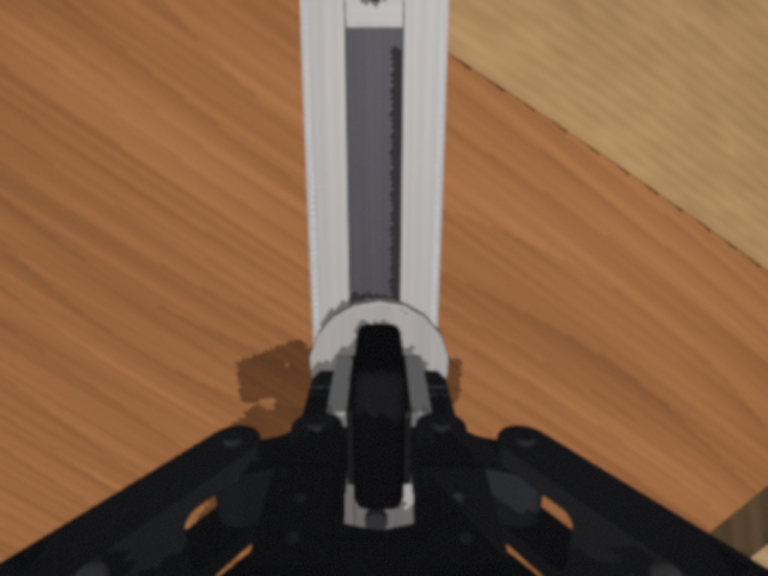

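```bash
python3 - <<'E'
from h import *
W=np.load('pics/Cwrist7.npy',allow_pickle=True).item(); i=np.load('pics/wrist7.npy')
g=cv2.cvtColor(i,cv2.COLOR_RGB2GRAY).astype(float)
T=np.array([.5137,.1525]); y=np.radians(34.7); d=np.array([np.cos(y),np.sin(y)]);n=np.array([-d[1],d[0]])
L=[];R=[]
for v in range(30,190,10):
    row=g[v]
    def cross(u0,step,th=120):
        u=u0
        while row[u]<th: u+=step
        return u-step*(row[u]-th)/(row[u]-row[u-step])
    L.append(onz(W,cross(250,-1),v,.045)[:2]-T); R.append(onz(W,cross(250,1),v,.045)[:2]-T)
L=np.array(L);R=np.array(R);M=(L+R)/2
for A in (L,R): print('n',(A@n*1e3).round(1)); 
f=np.polyfit(M@d,M@n,1); print('slope deg',np.degrees(f[0]),'offset at TCP mm',f[1]*1e3)
e=onz(W,375/1.5,28/1.5,.004)[:2]-T; print('end along',e@d)
for u in (310,447,378.5): print('flange',(onz(W,u/1.5,362/1.5,.090)[:2]-T)@n)
print('flange front',(onz(W,378/1.5,300/1.5,.090)[:2]-T)@d)
print(readout.get_state()['position'])
E
```

```text
n [12.  12.  11.9 11.9 11.9 12.  12.  11.9 11.8 11.9 12.  12.  11.9 11.8
 11.9 12. ]
n [-10.  -10.  -10.  -10.  -10.1 -10.1 -10.1 -10.1 -10.1 -10.  -10.  -10.1
 -10.1 -10.1 -10.1 -10.1]
slope deg 0.04368390021910554 offset at TCP mm 0.8733781154881907
end along 0.12719240778585772
flange 0.023625157792196982
flange -0.02526919023192514
flange -0.0008116689900296227
flange front 0.024839765835076518
[0.51350948 0.15241672 0.10309921]
```

```bash
python3 -m handwheel '[{"hand":5,"tx":-1.5,"ty":2.5,"tz":0,"twist":0},{"hand":5,"tx":0,"ty":0,"tz":8,"twist":0},{"hand":5,"tx":0,"ty":0,"tz":8,"twist":0},{"hand":5,"tx":0,"ty":0,"tz":6,"twist":0},{"hand":5,"tx":0,"ty":0,"tz":0,"twist":0}]' 60
python3 -m handwheel '[{"hand":5,"tx":0,"ty":0,"tz":5,"twist":0},{"hand":5,"tx":0,"ty":0,"tz":5,"twist":0},{"hand":5,"tx":0,"ty":0,"tz":3,"twist":0},{"hand":5,"tx":0,"ty":0,"tz":0,"twist":0},{"hand":5,"tx":0,"ty":0,"tz":0,"twist":0}]'
```

```text
time: 7.73
position: [0.5082, 0.1519, 0.0774]
tcp_rot: [0.886, -0.464, -0.001, 0.001]
ft_force: [0.2, -0.1, -0.3]
gripper_width: 0.158
time: 8.15
position: [0.5095, 0.1522, 0.066]
tcp_rot: [0.886, -0.464, -0.0, 0.0]
ft_force: [0.0, -0.3, -1.5]
gripper_width: 0.155
```

```bash
python3 -m handwheel '[{"hand":5,"tx":0,"ty":0,"tz":1,"twist":0},{"hand":5,"tx":0,"ty":0,"tz":1,"twist":0},{"hand":5,"tx":0,"ty":0,"tz":0,"twist":0},{"hand":5,"tx":0,"ty":0,"tz":0,"twist":0}]'
python3 -m handwheel '[{"hand":5,"tx":0,"ty":0,"tz":1,"twist":0},{"hand":5,"tx":0,"ty":0,"tz":0,"twist":0},{"hand":5,"tx":0,"ty":0,"tz":0,"twist":0}]'
```

```text
time: 8.48
position: [0.5097, 0.1522, 0.0644]
tcp_rot: [0.886, -0.464, 0.0, -0.0]
ft_force: [-0.6, -0.2, -0.9]
gripper_width: 0.155
time: 8.73
position: [0.5096, 0.1522, 0.0633]
tcp_rot: [0.886, -0.464, 0.0, -0.0]
ft_force: [-0.2, 0.5, -0.8]
gripper_width: 0.156
```

```bash
python3 -m handwheel '[{"hand":5,"tx":0,"ty":0,"tz":0.7,"twist":0},{"hand":5,"tx":0,"ty":0,"tz":0,"twist":0},{"hand":5,"tx":0,"ty":0,"tz":0,"twist":0}]'
python3 -m handwheel '[{"hand":5,"tx":0,"ty":0,"tz":0.7,"twist":0},{"hand":5,"tx":0,"ty":0,"tz":0,"twist":0},{"hand":5,"tx":0,"ty":0,"tz":0,"twist":0}]'
```

```text
time: 8.98
position: [0.5098, 0.1522, 0.0629]
tcp_rot: [0.886, -0.464, 0.0, -0.0]
ft_force: [-0.8, -0.7, 1.1]
gripper_width: 0.155
time: 9.23
position: [0.5098, 0.1522, 0.0629]
tcp_rot: [0.886, -0.464, 0.0, -0.0]
ft_force: [-1.4, -0.3, 7.4]
gripper_width: 0.157
```

```bash
python3 - <<'E'
from h import *
a=eyes.snapshot('scene');b=eyes.snapshot('side');w=eyes.snapshot('wrist')
c=lambda im,u,v:cv2.resize(im[v:v+100,u:u+100],None,fx=4,fy=4,interpolation=cv2.INTER_CUBIC)
save('crop8',np.hstack([c(a,280,200),c(b,170,200)])); print(readout.get_state()['position'])
E
```

```text
[0.50975862 0.15216175 0.06290774]
```

View pics/crop8.png

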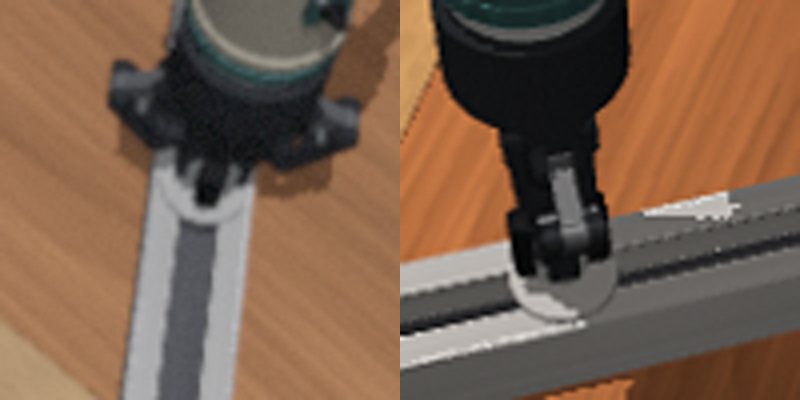

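```bash
python3 -m handwheel '[{"hand":5,"tx":0,"ty":0,"tz":-0.7,"twist":0},{"hand":5,"tx":0,"ty":0,"tz":0,"twist":-5},{"hand":5,"tx":0,"ty":0,"tz":0,"twist":-5},{"hand":5,"tx":0,"ty":0,"tz":0,"twist":-5},{"hand":5,"tx":0,"ty":0,"tz":0,"twist":-5}]'
python3 -m handwheel '[{"hand":5,"tx":0,"ty":0,"tz":0,"twist":-5},{"hand":5,"tx":0,"ty":0,"tz":0,"twist":-5},{"hand":5,"tx":0,"ty":0,"tz":0,"twist":-5},{"hand":5,"tx":0,"ty":0,"tz":0,"twist":-5},{"hand":5,"tx":0,"ty":0,"tz":0,"twist":-5}]'
```

```text
time: 9.8
position: [0.5106, 0.1528, 0.0629]
tcp_rot: [0.953, -0.301, 0.001, -0.001]
ft_force: [1.5, 1.8, 1.6]
gripper_width: 0.156
time: 10.22
position: [0.5106, 0.1529, 0.0629]
tcp_rot: [0.996, -0.088, 0.001, -0.001]
ft_force: [0.7, 1.2, 1.2]
gripper_width: 0.155
```

Low forces; continue (45° done so far).

```bash
python3 -m handwheel '[{"hand":5,"tx":0,"ty":0,"tz":0,"twist":-5},{"hand":5,"tx":0,"ty":0,"tz":0,"twist":-5},{"hand":5,"tx":0,"ty":0,"tz":0,"twist":-5},{"hand":5,"tx":0,"ty":0,"tz":0,"twist":-5},{"hand":5,"tx":0,"ty":0,"tz":0,"twist":-5}]'
python3 -m handwheel '[{"hand":5,"tx":0,"ty":0,"tz":0,"twist":-5},{"hand":5,"tx":0,"ty":0,"tz":0,"twist":-5},{"hand":5,"tx":0,"ty":0,"tz":0,"twist":-5},{"hand":5,"tx":0,"ty":0,"tz":0,"twist":-5},{"hand":5,"tx":0,"ty":0,"tz":0,"twist":0}]'
python3 -m handwheel '[{"hand":5,"tx":0,"ty":0,"tz":0,"twist":0},{"hand":5,"tx":0,"ty":0,"tz":0,"twist":0}]'
python3 - <<'E'
from h import *
i=eyes.snapshot('wrist');save('wrist9',i,1.5);s=readout.get_state();print(s['joint_positions'],s['tcp_rot'],2*np.degrees(np.arctan2(s['tcp_rot'][1],s['tcp_rot'][0])))
b=eyes.snapshot('side'); save('crop9',b[190:310,150:290],5)
E
```

```text
time: 10.63
position: [0.5105, 0.1529, 0.0629]
tcp_rot: [0.992, 0.13, 0.001, -0.001]
ft_force: [0.9, 1.2, 1.0]
gripper_width: 0.155
time: 11.05
position: [0.5103, 0.1527, 0.0629]
tcp_rot: [0.954, 0.299, 0.001, -0.0]
ft_force: [0.4, 1.3, 2.8]
gripper_width: 0.157
time: 11.22
position: [0.5103, 0.1525, 0.0629]
tcp_rot: [0.955, 0.297, 0.001, -0.0]
ft_force: [1.5, 2.1, 2.5]
gripper_width: 0.153
[ 1.59457864e-01  3.63354573e-01  1.84094463e+00  5.90871676e-04
  9.35712902e-01 -4.44761730e-01] [ 9.54762628e-01  2.97367859e-01  8.16076722e-04 -1.23201777e-04] 34.59917016615095
```

View pics/wrist9.png

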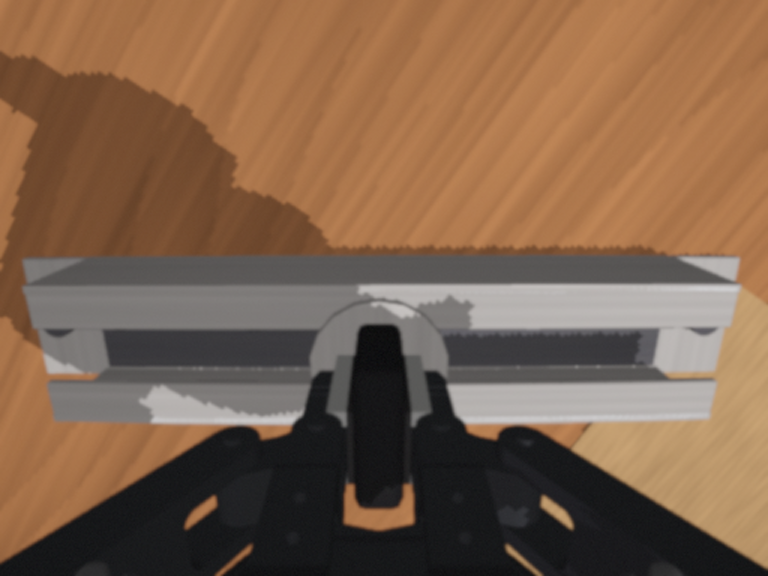

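View pics/crop9.png

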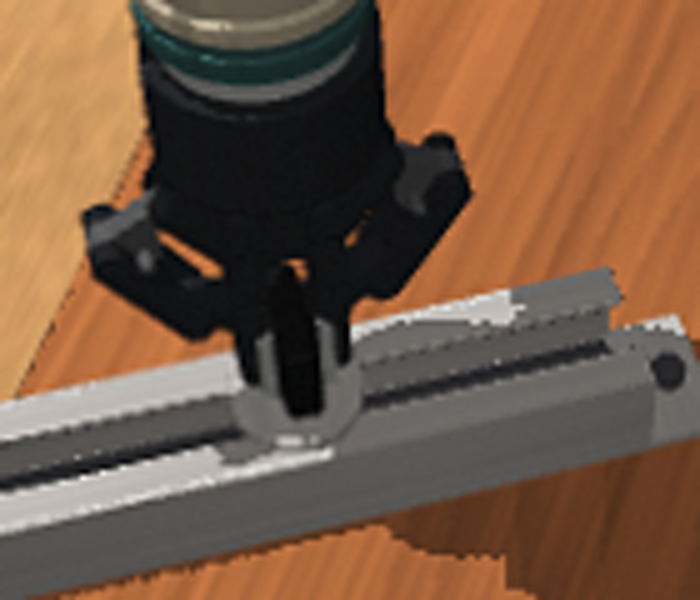

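```bash
python3 -m handwheel '[{"hand":18,"tx":0,"ty":0,"tz":0,"twist":0},{"hand":18,"tx":0,"ty":0,"tz":0,"twist":0},{"hand":40,"tx":0,"ty":0,"tz":0,"twist":0},{"hand":40,"tx":0,"ty":0,"tz":0,"twist":0},{"hand":40,"tx":0,"ty":0,"tz":0,"twist":0}]'
python3 -m handwheel '[{"hand":40,"tx":0,"ty":0,"tz":0,"twist":0},{"hand":40,"tx":0,"ty":0,"tz":0,"twist":0}]'
python3 - <<'E'
from h import *
i=eyes.snapshot('wrist');save('wrist10',i,1.5)
E
```

```text
time: 11.73
position: [0.5093, 0.152, 0.0623]
tcp_rot: [0.955, 0.298, -0.0, 0.0]
ft_force: [-0.3, -1.0, -0.6]
gripper_width: 0.47
time: 11.9
position: [0.5096, 0.1521, 0.0625]
tcp_rot: [0.955, 0.298, -0.0, 0.0]
ft_force: [-0.4, 0.9, -0.2]
gripper_width: 0.472
```

View pics/wrist10.png

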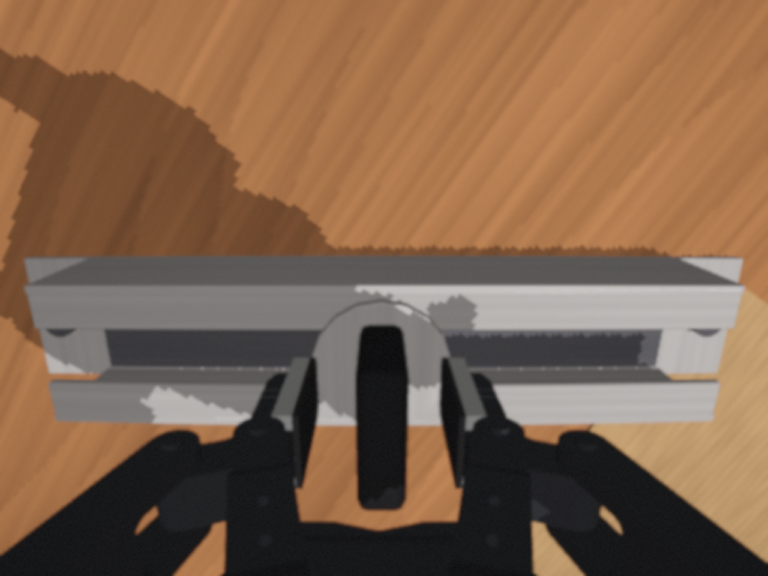

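Released cleanly: the bar (col 382, rows 325–505) sits between open pads. Retreat straight up.

```bash
python3 -m handwheel '[{"hand":40,"tx":0,"ty":0,"tz":-15,"twist":0},{"hand":40,"tx":0,"ty":0,"tz":-25,"twist":0},{"hand":40,"tx":0,"ty":0,"tz":-35,"twist":0},{"hand":40,"tx":0,"ty":0,"tz":-40,"twist":0},{"hand":40,"tx":0,"ty":0,"tz":-35,"twist":0}]'
python3 -m handwheel '[{"hand":40,"tx":0,"ty":20,"tz":0,"twist":0},{"hand":40,"tx":0,"ty":0,"tz":0,"twist":0},{"hand":40,"tx":0,"ty":0,"tz":0,"twist":0}]'
python3 - <<'E'
from h import *
W=eyes.get_calibration('wrist');i=eyes.snapshot('wrist');save('wrist11',i,1.5);np.save('pics/wrist11.npy',i);np.save('pics/Cw11.npy',W)
b=eyes.snapshot('side');save('side11',b,1.5);a=eyes.snapshot('scene');save('scene11',a,1.5)
E
```

```text
time: 12.37
position: [0.5095, 0.1522, 0.2146]
tcp_rot: [0.954, 0.298, 0.0, 0.0]
ft_force: [0.8, -0.4, -0.8]
gripper_width: 0.469
time: 12.62
position: [0.521, 0.1354, 0.2128]
tcp_rot: [0.955, 0.298, 0.0, -0.0]
ft_force: [-0.5, 0.1, -0.5]
gripper_width: 0.468
```

View pics/wrist11.png

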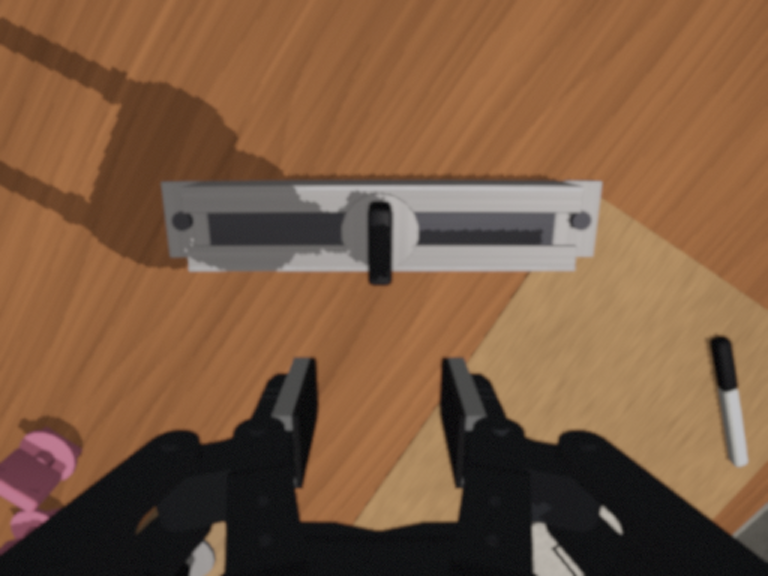

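View pics/side11.png

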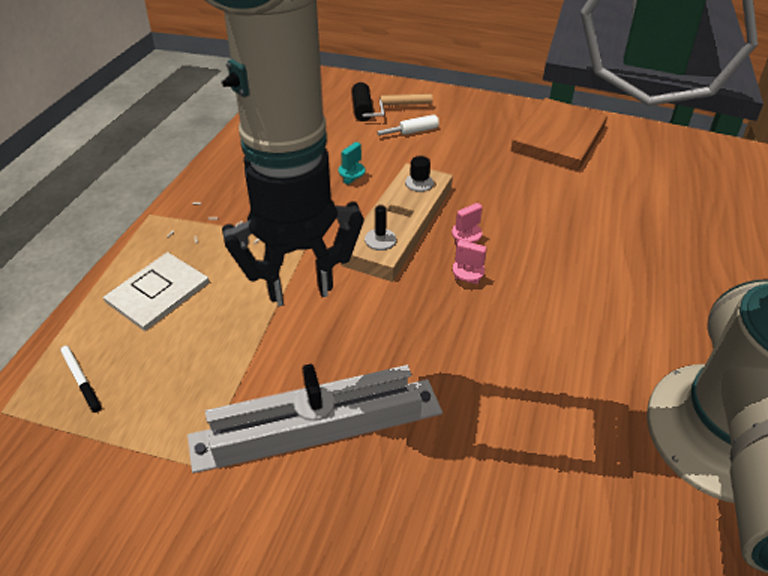

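```bash
python3 - <<'E'
from h import *
W=np.load('pics/Cw11.npy',allow_pickle=True).item();i=np.load('pics/wrist11.npy');save('crop11',i[110:200,205:305],7)
q=lambda u,v,z:onz(W,u/1.5,v/1.5,z)[:2]
a,b=q(342,232,.05),q(419,232,.05);print('flange dia',np.linalg.norm(a-b),(a+b)/2)
g=i[110:200,205:305].max(2)<50
N,l,s,c=cv2.connectedComponentsWithStats(g.astype(np.uint8));k=[k for k in range(1,N) if l[int(155-110+5),int(253-205)]==k or True]
k=l[50,48];print(k,s[k],cv2.minAreaRect(np.argwhere(l==k)[:,::-1].astype(np.float32)))
E
```

```text
flange dia 0.049331696323976756 [0.51296839 0.15180177]
1 [ 41  25  14  54 699] ((47.5, 51.5), (53.0, 13.0), 90.0)
```

View pics/crop11.png

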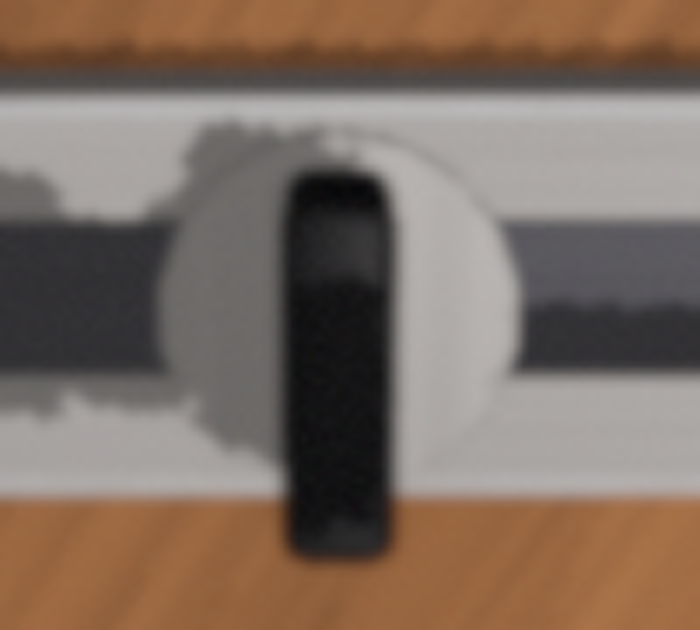

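The flange sits flat and reads 49.3 mm across against the real 50. The bar is square to the slot and midway along it, so I'm handing in.

```bash
python3 -c "
from station import order,readout
print(readout.get_state()['time']); order.close_job()"
```

```text
12.7667
the job is handed in; nothing more can be done
```

I took the black bar-handled stop (the middle one) out of the rack and lowered its foot into the strut slot. I then gave it a quarter turn, let go and backed the arm clear, handing in at 12.8 s.

**Last checks:**
- **Square across the slot:** in the final wrist picture the bar stands at 90° to the strut.
- **Midway along:** the bar is at column 380, and the strut's end holes are centred on 380.5.
- **Flange flat:** the flange made contact with the tool at z = 0.0629, against 0.063 expected. After release it looked flat on the lips and measured 49.3 mm across; it is really 50.
- **Head under the lips:** I could not see the head itself. I infer it from the insertion depth and a nearly force-free quarter turn.
- **Forces:** the highest wrist reading I saw was about 7 N.
- **Everything else:** the round and slim stops are still in the rack, and the pink and turquoise look-alikes were not touched.

**Disagreements:** the fixed cameras differed by about 6 mm on the strut's position and put its angle at 33.8°. The wrist camera gave 34.7°. I used the wrist values for the insertion.

My first batch of moves was refused because the rows left out some keys; nothing moved.

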